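# Move the charged pack from the charger into the work light

## Task

Take the tall battery pack off the bench charger: squeeze the release buttons on its two faces and keep them held in while you draw it straight up out of its bay. Then push it down into the empty bay of the work light until it is fully home and both catches have sprung out and hold it. Do not force the pack against either bay, leave the short pack clipped in the charger, and do not disturb the parts lying on the bench.

Things in the scene. Friction and masses are not known exactly. Their poses are not given: they have to be found in the camera images.
- pack_centre (a point): Tall black battery pack, 0.34 kg, 96 mm tall, stem down in one charger bay; this point is its centre. Axes: z up, x through its two release buttons, y along its broad side. Stem 36 (x) by 44 (y), 50 mm long, foot tapered over 9 mm (3.5 mm narrower all round); above it a cap 46 (x) by 66 (y), 46 mm tall, whose underside is the shoulder. It fits a bay either way round.
- pack_grip (a point): Point of the tall pack midway between its buttons, at their mid height: 27 mm above pack_centre, 25 above the shoulder, 21 below the top. Axes as pack_centre. Clipped in a bay it is 26.5 mm above the rim; pressed hard home 25; unlatched, a sprung block in the bay's floor lifts it to about 29 to 31 mm.
- pack_front (a joint): Grey ribbed release button on the pack's -x face, 30 wide (y) by 24 mm tall, sliding inward: 0 m is out (catch engaged if the pack is home), 0.005 m fully in. Spring 2 N at first, 9 N fully in. Over both buttons: 57 mm out, 47 mm in (just proud of the cap). Each carries a hook on the stem, 4 mm out at rest, that clears the bay's lip from 3 to 4 mm of press.
- pack_back (a joint): The same button on the pack's +x face: 0 m out, 0.005 m fully in. The hooks lie 9.5 to 27 mm below the shoulder, ramped below: pushed in with the buttons free, they snap past the lips and the floor spring at about 15 N.
- charger: Twin-bay charger, grey box 104 (x) by 196 (y) by 64 mm tall, bolted to the bench. Origin at the centre of its underside, z up, y along its length. Bays open upward at y = -45 and +45 mm, rims in its top face; one holds the tall pack, the other the short one, the packs' x axes along the charger's x. Each bay is made like the light's.
- lamp_bay (a point): Centre of the mouth of the work light's empty bay, in the rim's plane, 64 mm above the bench; z up, x across the bay's narrow side (where the pack's buttons face). Opening 38 (x) by 46 mm (y), 1 mm clear of the stem all round, 3 mm 45-degree lead-in. The pack goes 50 mm in, until its shoulder meets the rim. Catch lips on both x sides, 8 mm deep, over pockets for the hooks.
- lamp: Work light, fixed to the bench: grey base 116 (x) by 230 (y) by 64 mm, origin at the centre of its underside, z up; bay at y = -62 mm; black tilting LED head on steel brackets centred at y = +62 mm, over y = +12 to +115, reaching 76 mm above the base. A sprung block in the bay's floor pushes the pack up over its last 5.5 mm with 8 to 14 N: a push of 15 to 20 N, held square on it, brings both catches in.
- small_pack_centre (a point): Centre of the short battery pack, 78 mm tall in all, cap 46 by 50 by 28 mm, clipped in the charger's other bay, 90 mm from the tall one. Leave it clipped.
- oil_filter: Bystander: white spin-on oil filter, 76 mm across, 84 mm tall, standing; origin under its centre.
- carton: Bystander: cardboard parts carton 85 by 125 by 62 mm; origin under its centre.
- ball_joint: Bystander: steel ball joint with its stud up, flange 74 mm long, 76 mm tall; origin under its centre.
Not all that is in view belongs to the job. What is shaped like the part that bears pack_centre but blue, green or pink is not meant.

How it is judged:
By the outcome, as a careful person would: the job done as asked, in the order asked, and still so for the second after the job is handed in, with the robot touching nothing.
It also fails if it takes over 69 s, if anything falls off the work surface, if the arm or the gripper's body presses on something with over 40 N, if the wrist force passes 120 N, or if a joint passes its speed limit or range.

## Robot

A 7-joint arm with a two-finger parallel gripper is mounted at the origin on the work surface. World frame = base frame: x ahead of the robot, y to its left, z up, the work surface at z = 0. Lengths are in m, angles in rad, forces in N, time in s.
With the tool pointing down it reaches from about 0.425 to 0.95 m from the base axis. Payload 4.7 kg.
Tool frame: the origin (TCP) lies midway between the tips of the shut fingers; the grasp point (between the pads) lies 19 mm behind it; z points along the fingers, y is the direction in which the jaws open and shut (so a half turn about z gives the same grasp; the last joint's range is limited). The gripper opens to 87 mm and grips with 3 to 60 N. Pads are 19 mm wide; open, the fingers measure 117 mm over their backs; the gripper's body (75 mm by 190 mm) begins 51 mm behind the grasp point.
Start: joints at [1.201, 0.469, -0.049, 1.532, 0.024, 1.141, -0.082], TCP at [0.226, -0.636, 0.202] pointing down, gripper open.
Joint ranges: [-2.59, 2.59], [-0.33, 1.99], [-1.39, 1.29], [0.1, 2.45], [-1.04, 4.18], [0.21, 1.99], [-2.66, 2.66]. Speed limits (rad/s): [2.57, 2.57, 3.14, 3.14, 3.14, 3.14, 3.14].

## Interface

Orientations are given as a unit quaternion [x, y, z, w].
In Python, from bench import read_state, read_camera, camera_model, ticket gives the robot as it stands. The module is installed in compiled form; this text tells all that it offers.
- The arm moves only by the tool carry_out, never from a script. Its argument "motion" is a list that holds one entry, the list of rows, each a list of 4 numbers: the shift along the tool's x, y, z in mm, then the turn about the tool's z in rad. In form: [[[dx, dy, dz, turn], ...]]. A call has exactly 8 rows; each row shifts and turns the commanded pose from where the row before left it, along the tool's axes as they then stand; what a row does not reach is not made up. A row lasts 1/12 s, in which the tool goes at most 41.7 mm and 7.16 degrees, less where a joint would pass 70% of its speed; a pose out of reach is approached as far as the arm can. A call is refused whole if a number of a shift passes 41.7 or a number of a turn 0.125, either way. A call with a gripper value outside its range is refused whole. "claw" is the opening, from -1 (shut) to 1 (fully open), set as the call begins (left out, the last holds). The fingers move at their own pace and stop on an object; the grip force is fixed at half the most. Time passes only in rows, so rows that do not move let the fingers close, or fill a call up. It gives the time, the measured TCP pose, the force and the opening at its end, in the units of the state.
- read_state(): the state, without advancing time (a new reading comes with each control period).
- read_camera(name): name is "scene" or "top"; returns the picture (400x640x3 uint8, red, green, blue); there is no depth.
- camera_model(name): a dict with "fx", "fy", "cx", "cy" (pixels), "eye" and "attitude" of the camera in the world. Camera axes: x right, y down, z forward; pixel columns grow to the right and rows downward; lengths in m; the calibration is good to about 2 mm. A picture is of the moment at which its call begins. camera_model takes no time and is no camera call.
- ticket.sign_off(): hands the job in, once; it reports no verdict.
The state is a dict: "t": time; "joint_positions": joint angles; "joint_velocities": joint speeds; "effort": joint torques, N m; "tcp_pos": TCP position; "ee_rot": TCP orientation; "wrist_force": force on the tool from outside, world axes, zero at the start; "torque": the same for the moment, N m; "opening": finger opening in m.
Only numpy, scipy, OpenCV 4.12 (cv2) and the standard library are available. Lean on these libraries where they do the work, as an engineer would, in place of code of your own. Each camera call takes 0.05 s, during which the arm holds its last target. There are 200 camera calls.

## Working session

There is one attempt and no reset: what is moved stays moved. The work goes in short steps, Python scripts to look and compute and a tool call to move; the robot and the scene stay as the last step left them, time stands still between calls to the robot, and variables do not carry over. Pictures are saved under pics/ and viewed, about 8 in all and at most 12, crops included, and the job is handed in when it is done.

Besides the shell and the picture viewer there is one more tool, called after "Emit:" by a JSON object that holds its "name" and its "arguments", one argument or row to a line. carry_out: Moves the arm, as the interface text tells. Its arguments: {"type":"object","properties":{"motion":{"type":"array"},"claw":{"type":"number"}},"required":["motion"]}

```bash
mkdir -p pics; python3 - <<'E'
from bench import *
import cv2
for n in("scene","top"):
    im=read_camera(n); cv2.imwrite(f"pics/{n}0.png",im[:,:,::-1]); m=camera_model(n); print(n,m)
s=read_state(); print({k:s[k] for k in("t","tcp_pos","ee_rot","wrist_force","opening")})
a=cv2.imread("pics/scene0.png");b=cv2.imread("pics/top0.png")
E
```

```text
scene {'fx': 476.5910906483496, 'fy': 476.5910906483496, 'cx': 327.81530911140067, 'cy': 198.4256497669172, 'eye': array([ 1.35295662, -0.40981838,  0.95613003]), 'attitude': array([ 0.80616291,  0.4489634 , -0.19770556, -0.33082585])}
top {'fx': 436.6243219049571, 'fy': 436.6243219049571, 'cx': 313.4655504702291, 'cy': 200.0280448907837, 'eye': array([0.3882209 , 0.0166093 , 1.00796655]), 'attitude': array([ 0.71135267, -0.69690647,  0.05539454, -0.07232014])}
{'t': 0.1, 'tcp_pos': array([ 0.22541579, -0.63564626,  0.20147995]), 'ee_rot': array([ 9.85517323e-01,  1.69572440e-01, -1.88070633e-04, -8.71118858e-04]), 'wrist_force': array([ 0.65609251, -0.41250553, -0.34153139]), 'opening': 0.0873950774213059}
```

View pics/scene0.png

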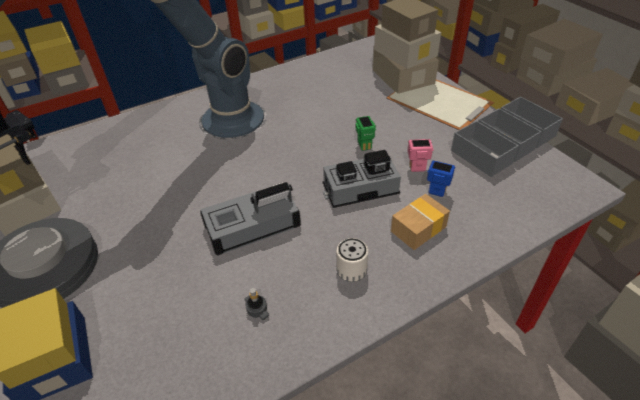

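View pics/top0.png

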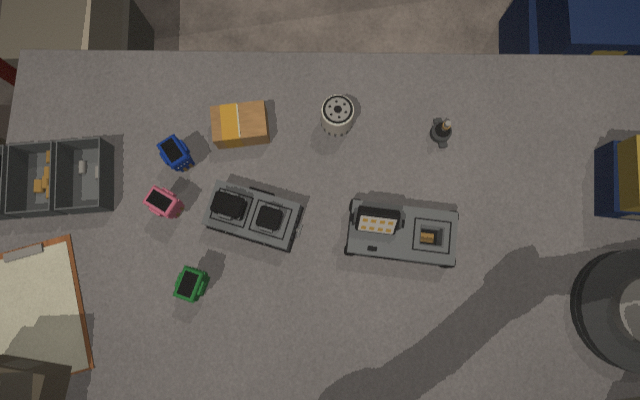

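The scene shows the charger (scene px 361,180; top px 255,215) with two black packs: A at top (231,205) / scene (377,160), and B at top (270,217) / scene (346,170). Blue, pink and green look-alikes stand free on the bench. The lamp's bay is at top (430,236). A looks taller, so I'll confirm that in an enlarged crop.

```bash
python3 - <<'E'
import cv2,numpy as np
a=cv2.imread("pics/scene0.png")[140:210,315:405];b=cv2.imread("pics/top0.png")
f=lambda i,s:cv2.convertScaleAbs(cv2.resize(i,s,interpolation=cv2.INTER_CUBIC),alpha=1.8,beta=15)
o=np.zeros((590,800,3),np.uint8)
o[:280,:360]=f(a,(360,280)); o[:300,370:770]=f(b[175:255,200:305],(400,300)) 
o[305:585,:480]=f(b[195:270,340:468],(480,280))
cv2.imwrite("pics/crop1.png",o)
E
```

```text
(no output)
```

View pics/crop1.png

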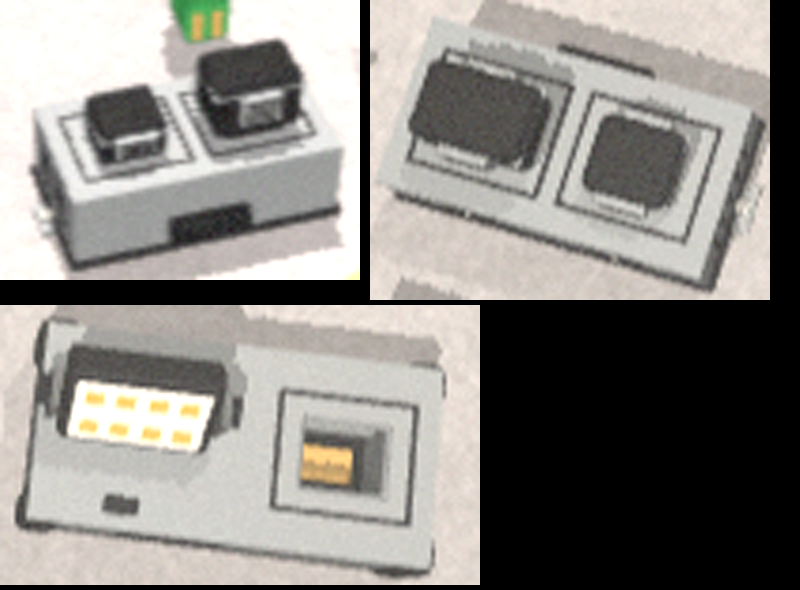

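A (left in the top view, right in the scene) is the tall pack: its cap is wider and it stands clearly higher than B. Next I'll measure the bay outlines on the z=64 mm plane and the cap top at z=64+47.5 mm.

```bash
cat > h.py <<'E'
from bench import *
import cv2,numpy as np
from scipy.spatial.transform import Rotation as R
def ray(n,uv,z):
    m=camera_model(n); uv=np.atleast_2d(np.float64(uv))
    d=np.c_[(uv[:,0]-m["cx"])/m["fx"],(uv[:,1]-m["cy"])/m["fy"],np.ones(len(uv))]
    d=R.from_quat(m["attitude"]).apply(d); e=np.array(m["eye"])
    return (e+d*((z-e[2])/d[:,2])[:,None])[:,:2]
def proj(n,p):
    m=camera_model(n); c=R.from_quat(m["attitude"]).inv().apply(np.atleast_2d(p)-np.array(m["eye"]))
    return np.c_[c[:,0]/c[:,2]*m["fx"]+m["cx"],c[:,1]/c[:,2]*m["fy"]+m["cy"]]
E
python3 - <<'E'
from h import *
# sanity
for n in("scene","top"): print(n,proj(n,[[0.226,-.636,.202],[0,0,0]]).round(0).tolist())
def quad(n,c,z,lab):
    P=ray(n,c,z); 
    print(lab,n,"cen",P.mean(0).round(4),"sides",[round(float(np.linalg.norm(P[i]-P[(i+1)%4]))*1e3,1) for i in range(4)],"ang",[round(float(np.degrees(np.arctan2(*(P[(i+1)%4]-P[i])[::-1]))),1) for i in range(4)])
S=lambda p,x0,y0,sx,sy,ox=0,oy=0:[(x0+(x-ox)/sx-.5+.5/sx,y0+(y-oy)/sy-.5+.5/sy) for x,y in p]
quad("top",S([(283,390),(416,406),(408,524),(272,507)],340,195,3.75,3.733,0,305),.064,"lampbay")
quad("top",S([(594,92),(720,127),(686,243),(556,205)],200,175,3.81,3.75,370,0),.064,"shortbay")
quad("top",S([(434,18),(764,118),(714,290),(384,190)],200,175,3.81,3.75,370,0),.064,"chargertop")
# grey inner ring components
for n,boxes in(("top",dict(lamp=(340,195,470,270),ch=(200,172,308,258))),("scene",dict(lamp=(195,180,305,255),ch=(315,145,405,210)))):
    im=cv2.imread(f"pics/{n}0.png")
    for k,(x0,y0,x1,y1) in boxes.items():
        g=cv2.resize(cv2.cvtColor(im,cv2.COLOR_BGR2GRAY)[y0:y1,x0:x1],None,fx=6,fy=6,interpolation=cv2.INTER_CUBIC)
        th=cv2.adaptiveThreshold(cv2.GaussianBlur(g,(0,0),2),255,cv2.ADAPTIVE_THRESH_MEAN_C,cv2.THRESH_BINARY_INV,61,6)
        cs,_=cv2.findContours(th,cv2.RETR_CCOMP,cv2.CHAIN_APPROX_NONE)
        for c in cs:
            P=ray(n,c[:,0]/6+[x0,y0]-np.array([.417,.417]),.064)*1000
            r=cv2.minAreaRect(P.astype(np.float32))
            if 30<min(r[1]) and max(r[1])<110: print(n,k,np.round(r[0],1),np.round(r[1],1),round(r[2],1))
E
```

```text
scene [[10.0, 179.0], [232.0, 118.0]]
top [[703.0, 385.0], [328.0, 467.0]]
lampbay top cen [ 0.4884 -0.2148] sides [76.6, 68.5, 77.3, 68.4] ang [-95.9, 174.3, 84.0, -6.3]
shortbay top cen [0.5167 0.1349] sides [76.2, 70.4, 78.0, 69.7] ang [-104.8, 165.8, 74.7, -15.6]
chargertop top cen [0.524  0.1732] sides [202.8, 103.9, 199.0, 105.7] ang [-106.2, 165.7, 74.3, -12.2]
top lamp [ 488.1 -213.3] [48.9 43.3] 83.2
top lamp [ 488.3 -214.4] [82.6 74.3] 84.0
top lamp [ 488.3 -214.5] [73.4 64.7] 83.9
top ch [517.9 137. ] [55.4 51.3] 75.9
top ch [519.3 136.5] [39.  32.5] 75.9
top ch [518.2 134.7] [82.1 77.2] 74.3
top ch [516.8 135.5] [74.3 65.2] 74.3
top ch [544.5 223.8] [87.  80.3] 74.6
top ch [546.9 227.1] [62.7 36.6] 72.8
scene lamp [ 490.3 -215. ] [48.5 38.5] 83.2
scene lamp [ 487.2 -214.1] [83.7 76.5] 83.6
scene lamp [ 487.8 -214.6] [73.3 63.4] 83.6
scene ch [509.3 135.6] [81.8 91.2] 75.9
scene ch [522.  235.4] [57.4 70.3] 73.7
```

```bash
python3 - <<'E'
from h import *
for n,(x0,y0,x1,y1) in(("top",(203,180,292,240)),("scene",(330,148,398,185))):
    g=cv2.imread(f"pics/{n}0.png")[y0:y1,x0:x1]
    g=cv2.resize(g.max(2),None,fx=6,fy=6,interpolation=cv2.INTER_CUBIC)
    for t in (38,50):
        cs,_=cv2.findContours(cv2.morphologyEx((g<t).astype(np.uint8),cv2.MORPH_OPEN,np.ones((19,19))),cv2.RETR_EXTERNAL,cv2.CHAIN_APPROX_NONE)
        for c in cs:
            if cv2.contourArea(c)<1500: continue
            for z in(.1115,.0935):
                P=ray(n,c[:,0]/6+[x0,y0]-np.array([.417,.417]),z)*1000
                r=cv2.minAreaRect(P.astype(np.float32)); print(n,t,z,np.round(r[0],1),np.round(r[1],1),round(r[2],1))
E
```

```text
top 50 0.1115 [513.  130.8] [50.6 44.5] 74.2
top 50 0.0935 [515.5 133.1] [51.6 45.4] 74.2
top 50 0.1115 [538.  217.1] [72.4 48.1] 74.5
top 50 0.0935 [541.  221.1] [73.9 49. ] 74.5
scene 38 0.1115 [579.7 171. ] [20.4 33.4] 56.1
scene 38 0.0935 [563.2 183.3] [20.8 34.1] 56.1
scene 38 0.1115 [538.3 118.2] [47.4 42.1] 74.4
scene 38 0.0935 [521.  129.5] [48.4 43. ] 74.4
scene 38 0.1115 [545.7 213.4] [68.1 45.8] 73.1
scene 38 0.0935 [528.5 226.7] [69.5 46.8] 73.1
scene 50 0.1115 [579.4 171.1] [22.9 36.6] 57.0
scene 50 0.0935 [562.9 183.5] [23.3 37.4] 57.0
scene 50 0.1115 [538.1 117.3] [51.4 44.7] 74.1
scene 50 0.0935 [520.7 128.5] [52.5 45.6] 74.1
scene 50 0.1115 [545.6 212.9] [71.4 49.2] 71.8
scene 50 0.0935 [528.4 226.2] [72.9 50.2] 71.8
```

Emit:
{"name": "carry_out", "arguments": {
  "motion": [
    [[0,0,0,-0.12],[0,0,0,-0.12],[0,0,0,-0.12],[0,0,0,-0.12],[0,0,0,-0.12],[0,0,0,-0.12],[0,0,0,-0.12],[0,0,0,-0.12]]
  ],
  "claw": 1
}}

```text
t: 0.77
tcp_pos: [0.2255, -0.6358, 0.2018]
ee_rot: [0.794, 0.608, 0.0, -0.001]
wrist_force: [0.1, 0.1, 0.1]
opening: 0.0872
```

```bash
cat >> h.py <<'E'
def go(x,y,z=None,yaw=None):
    """shift in tool mm to a TCP target (mm), and turn so that tool y points at yaw deg"""
    s=read_state(); r=R.from_quat(s["ee_rot"]); p=s["tcp_pos"]*1000
    M=r.as_matrix(); cy=np.degrees(np.arctan2(M[1,1],M[0,1]))
    d=r.inv().apply([x-p[0],y-p[1],(z if z is not None else p[2])-p[2]])
    print("t",round(s["t"],2),"tcp",p.round(1),"yaw",cy.round(2),"tilt",M[:,2].round(4),"F",np.round(s["wrist_force"],1),"T",np.round(s["torque"],2),"open",round(s["opening"]*1e3,1))
    print("  shift",d.round(1),"turn", None if yaw is None else round(-np.radians(yaw-cy),4))
E
python3 -c "
from h import *
go(520,-200,200,-15.5);go(540.5,221,200)"
```

```text
t 0.77 tcp [ 225.5 -635.8  201.8] yaw -15.13 tilt [-4.0e-04  1.1e-03 -1.0e+00] F [0.1 0.1 0.1] T [ 0.06 -0.13  0.  ] open 87.2
  shift [497.6 170.6   2.2] turn 0.0064
t 0.77 tcp [ 225.5 -635.8  201.8] yaw -15.13 tilt [-4.0e-04  1.1e-03 -1.0e+00] F [0.1 0.1 0.1] T [ 0.06 -0.13  0.  ] open 87.2
  shift [909.3  80.5   2.6] turn None
```

Emit:
{"name": "carry_out", "arguments": {
  "motion": [
    [[31,10.7,0,0],[31,10.7,0,0],[31,10.7,0,0],[31,10.7,0,0],[31,10.7,0,0],[31,10.7,0,0],[31,10.7,0,0],[31,10.7,0,0]]
  ]
}}

```text
t: 1.43
tcp_pos: [0.3747, -0.4184, 0.2021]
ee_rot: [0.796, 0.605, -0.0, -0.0]
wrist_force: [1.1, 0.2, -0.3]
opening: 0.0871
```

Emit:
{"name": "carry_out", "arguments": {
  "motion": [
    [[31,10.7,0,0],[31,10.7,0,0],[31,10.7,0,0],[31,10.7,0,0],[31,10.7,0,0],[31,10.7,0,0],[31,10.7,0,0],[31,10.7,0,0]]
  ]
}}

```text
t: 2.1
tcp_pos: [0.5233, -0.2024, 0.2022]
ee_rot: [0.796, 0.605, -0.0, -0.0]
wrist_force: [0.6, -0.6, -0.6]
opening: 0.0873
```

Emit:
{"name": "carry_out", "arguments": {
  "motion": [
    [[26,-5.6,0,0],[26,-5.6,0,0],[26,-5.6,0,0],[26,-5.6,0,0],[26,-5.6,0,0],[26,-5.6,0,0],[26,-5.6,0,0],[26,-5.6,0,0]]
  ]
}}

```text
t: 2.77
tcp_pos: [0.5348, 0.0097, 0.2021]
ee_rot: [0.796, 0.605, -0.0, -0.0]
wrist_force: [1.0, 0.2, -0.0]
opening: 0.087
```

Emit:
{"name": "carry_out", "arguments": {
  "motion": [
    [[26,-5.6,0,0],[26,-5.6,0,0],[26,-5.6,0,0],[26,-5.6,0,0],[26,-5.6,0,0],[26,-5.6,0,0],[26,-5.6,0,0],[0,0,0,0]]
  ]
}}

```text
t: 3.43
tcp_pos: [0.5446, 0.2013, 0.2025]
ee_rot: [0.793, 0.609, 0.001, -0.002]
wrist_force: [-0.3, 0.7, 0.4]
opening: 0.087
```

```bash
python3 -c "
from h import *
go(540.5,221,140,-15.5)"
```

```text
t 3.43 tcp [544.6 201.3 202.5] yaw -15.0 tilt [-4.0e-04  4.6e-03 -1.0e+00] F [-0.3  0.7  0.4] T [ 0.08 -0.08  0.02] open 87.0
  shift [17.7 -9.  62.6] turn 0.0087
```

Emit:
{"name": "carry_out", "arguments": {
  "motion": [
    [[2.2,-1.1,8,0],[2.2,-1.1,8,0],[2.2,-1.1,8,0],[2.2,-1.1,8,0],[2.2,-1.1,8,0],[2.2,-1.1,8,0],[2.2,-1.1,8,0.008],[2.2,-1.1,6,0]]
  ]
}}

```text
t: 4.1
tcp_pos: [0.5419, 0.2136, 0.1393]
ee_rot: [0.798, 0.602, -0.0, -0.0]
wrist_force: [0.2, 1.2, 0.2]
opening: 0.0868
```

```bash
python3 - <<'E'
from h import *
go(540.5,221,140,-15.5)
a=read_camera("scene")[80:210,310:430,::-1]; b=read_camera("top")[140:260,180:320,::-1]
cv2.imwrite("pics/s1.png",read_camera("scene")[:,:,::-1])
f=lambda i,k:cv2.convertScaleAbs(cv2.resize(i,None,fx=k,fy=k,interpolation=cv2.INTER_CUBIC),alpha=1.6,beta=15)
A=f(a,4);B=f(b,2.2);o=np.zeros((520,800,3),np.uint8);o[:,:480]=A;o[:B.shape[0],485:485+B.shape[1]]=B[:,:315]
cv2.imwrite("pics/c2.png",o)
E
```

```text
t 4.1 tcp [541.9 213.6 139.3] yaw -15.97 tilt [-8.e-04 -5.e-04 -1.e+00] F [0.2 1.2 0.2] T [ 0.01 -0.09  0.01] open 86.8
  shift [ 6.7 -3.4 -0.7] turn -0.0082
```

View pics/c2.png

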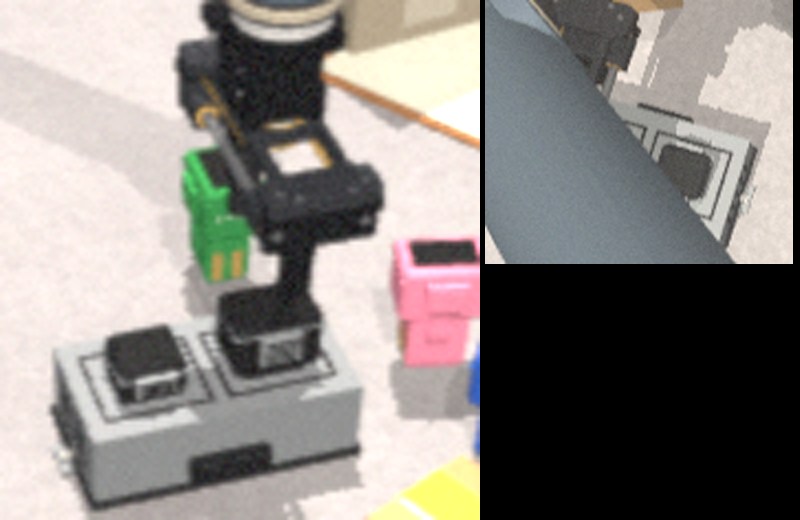

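The near finger (crop 295,250) stands over the tall pack's +x button (crop 285,350). I'll check the button's pixel against its predicted position.

```bash
python3 - <<'E'
from h import *
y=np.radians(-15.5);ex=np.array([np.cos(y),np.sin(y)]);ey=np.array([-ex[1],ex[0]])
c=np.array([540.5,221]); 
P=[np.r_[c+28.5*ex+s*15*ey,90.5+v]/1e3 for s,v in((0,0),(-1,12),(1,12),(1,-12),(-1,-12))]
print(((proj("scene",P)-[310,80])*4).round(0).tolist())
t=np.array([541.9,213.6]);print(((proj("scene",[np.r_[t+w*ex,z]/1e3 for w in(44,58) for z in(139,180)])-[310,80])*4).round(0).tolist())
g=cv2.imread("pics/s1.png")[80:210,310:430].max(2)
g=cv2.resize(g,None,fx=4,fy=4,interpolation=cv2.INTER_CUBIC)
m=np.zeros_like(g);m[320:385,245:330]=1
m=((g>62)&(m>0)).astype(np.uint8)
n,l,st,ce=cv2.connectedComponentsWithStats(m)
for i in range(1,n):
    if st[i,4]>150: print(st[i],ce[i].round(1),g[l==i].mean())
E
```

```text
[[281.0, 349.0], [261.0, 340.0], [302.0, 332.0], [300.0, 358.0], [259.0, 367.0]]
[[285.0, 314.0], [289.0, 265.0], [292.0, 327.0], [296.0, 278.0]]
[ 245  320   85   65 1451] [305.8 365.3] 90.0461750516885
[256 329  47  36 565] [276.8 340.3] 78.19646017699115
```

Emit:
{"name": "carry_out", "arguments": {
  "motion": [
    [[0,0,0,0],[0,0,0,0],[0,0,0,0],[0,0,0,0],[0,0,0,0],[0,0,0,0],[0,0,0,0],[0,0,0,0]]
  ]
}}

```text
t: 4.92
tcp_pos: [0.5423, 0.2137, 0.1405]
ee_rot: [0.798, 0.602, 0.0, 0.0]
wrist_force: [0.2, 0.4, -0.7]
opening: 0.0871
```

```bash
python3 -c "
from h import *
go(540.5,221,71.5,-15.5)"
```

```text
t 4.92 tcp [542.3 213.7 140.5] yaw -15.93 tilt [ 1.e-04 -1.e-04 -1.e+00] F [ 0.2  0.4 -0.7] T [ 0.03 -0.05  0.02] open 87.1
  shift [ 6.5 -3.7 69. ] turn -0.0075
```

Emit:
{"name": "carry_out", "arguments": {
  "motion": [
    [[0.7,-0.5,0,-0.004],[0.7,-0.5,0,-0.0035],[0.7,-0.5,10,0],[0.7,-0.5,12,0],[0.7,-0.5,12,0],[0.7,-0.5,12,0],[0.8,-0.5,12,0],[0,0,11,0]]
  ]
}}

```text
t: 5.58
tcp_pos: [0.5395, 0.2196, 0.0695]
ee_rot: [0.796, 0.605, -0.001, -0.0]
wrist_force: [-0.4, 0.3, 0.1]
opening: 0.0872
```

Emit:
{"name": "carry_out", "arguments": {
  "motion": [
    [[0,0,0,0],[0,0,0,0],[0,0,0,0],[0,0,0,0],[0,0,0,0],[0,0,0,0],[0,0,0,0],[0,0,0,0]]
  ]
}}

```text
t: 6.25
tcp_pos: [0.5404, 0.2195, 0.0717]
ee_rot: [0.796, 0.605, 0.0, 0.0]
wrist_force: [0.4, -0.1, 0.2]
opening: 0.0872
```

```bash
python3 - <<'E'
from h import *
go(540.5,221,71.5,-15.5)
a=read_camera("scene")[:,:,::-1]; cv2.imwrite("pics/s2.png",a)
cv2.imwrite("pics/c3.png",cv2.convertScaleAbs(cv2.resize(a[120:200,345:425],None,fx=7,fy=7,interpolation=cv2.INTER_CUBIC),alpha=2.2,beta=20))
t=read_state()["tcp_pos"];y=np.radians(-15.5);e=np.array([np.cos(y),np.sin(y),0])
print(((proj("scene",[t+e*w+[0,0,z] for w in(.0435,.0585) for z in(0,.03)])-[345,120])*7).round(0).tolist())
E
```

```text
t 6.25 tcp [540.4 219.5  71.7] yaw -15.5 tilt [ 6.e-04  1.e-04 -1.e+00] F [ 0.4 -0.1  0.2] T [-0.   -0.06 -0.01] open 87.2
  shift [ 1.4 -0.3  0.2] turn -0.0001
[[253.0, 392.0], [258.0, 335.0], [267.0, 417.0], [271.0, 359.0]]
```

View pics/c3.png

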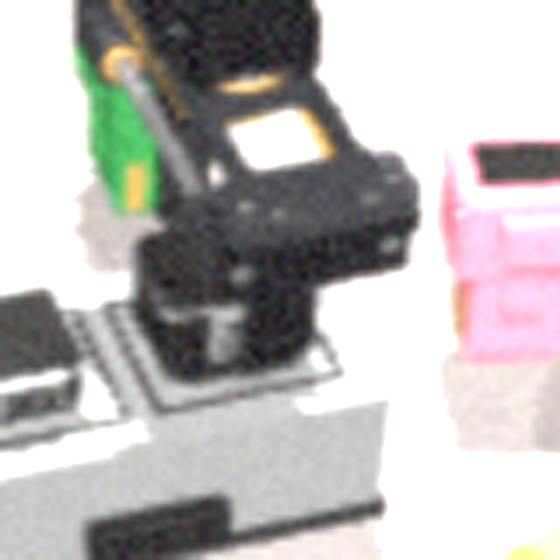

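The near finger (crop 240–300) covers most of the grey button (crop 208–285), with the tip just above the rim. Closing in two stages and watching the side force.

Emit:
{"name": "carry_out", "arguments": {
  "motion": [
    [[0,0,0,0],[0,0,0,0],[0,0,0,0],[0,0,0,0],[0,0,0,0],[0,0,0,0],[0,0,0,0],[0,0,0,0]]
  ],
  "claw": 0.2
}}

```text
t: 6.97
tcp_pos: [0.54, 0.2196, 0.0715]
ee_rot: [0.796, 0.605, -0.0, -0.0]
wrist_force: [-1.1, 0.2, 1.3]
opening: 0.053
```

```bash
python3 -c "
from h import *
go(540.5,221,71.5,-15.5)"
```

```text
t 6.97 tcp [540.  219.6  71.5] yaw -15.49 tilt [-3.e-04 -1.e-04 -1.e+00] F [-1.1  0.2  1.3] T [-0.05  0.29  0.01] open 53.0
  shift [ 1.5  0.1 -0. ] turn 0.0002
```

Emit:
{"name": "carry_out", "arguments": {
  "motion": [
    [[0,0,0,0],[0,0,0,0],[0,0,0,0],[0,0,0,0],[0,0,0,0],[0,0,0,0],[0,0,0,0],[0,0,0,0]]
  ],
  "claw": -1
}}

```text
t: 7.63
tcp_pos: [0.5401, 0.2199, 0.0724]
ee_rot: [0.796, 0.605, -0.0, 0.0]
wrist_force: [-2.5, -1.4, 6.8]
opening: 0.0456
```

```bash
python3 -c "
from h import *
go(540.5,221,71.5,-15.5)"
```

```text
t 7.63 tcp [540.1 219.9  72.4] yaw -15.49 tilt [ 1.e-04 -1.e-04 -1.e+00] F [-2.5 -1.4  6.8] T [-0.18  0.75  0.02] open 45.6
  shift [1.2 0.1 0.9] turn 0.0002
```

Emit:
{"name": "carry_out", "arguments": {
  "motion": [
    [[0,0,-2,0],[0,0,-3,0],[0,0,-4,0],[0,0,-4,0],[0,0,-4,0],[0,0,-4,0],[0,0,-4,0],[0,0,0,0]]
  ]
}}

```text
t: 8.3
tcp_pos: [0.5406, 0.2198, 0.0973]
ee_rot: [0.796, 0.605, 0.001, 0.0]
wrist_force: [0.4, 1.2, -4.0]
opening: 0.0459
```

```bash
python3 -c "
from h import *
go(540.5,221,71.5,-15.5)"
```

```text
t 8.3 tcp [540.6 219.8  97.3] yaw -15.5 tilt [ 1.1e-03  5.0e-04 -1.0e+00] F [ 0.4  1.2 -4. ] T [ 0.03 -0.08 -0.03] open 45.9
  shift [ 1.1 -0.5 25.8] turn -0.0001
```

Emit:
{"name": "carry_out", "arguments": {
  "motion": [
    [[0,0,-6,0],[0,0,-8,0],[0,0,-8,0],[0,0,-8,0],[0,0,-8,0],[0,0,-8,0],[0,0,-8,0],[0,0,-8,0]]
  ]
}}

```text
t: 8.97
tcp_pos: [0.5403, 0.2195, 0.1594]
ee_rot: [0.796, 0.605, 0.0, 0.0]
wrist_force: [0.1, -0.0, -3.2]
opening: 0.0457
```

Emit:
{"name": "carry_out", "arguments": {
  "motion": [
    [[0,0,-8,0],[0,0,-9,0],[0,0,-9,0],[0,0,-9,0],[0,0,-9,0],[0,0,-9,0],[0,0,-9,0],[0,0,-6,0]]
  ]
}}

```text
t: 9.63
tcp_pos: [0.5406, 0.2198, 0.2278]
ee_rot: [0.796, 0.605, 0.001, 0.0]
wrist_force: [0.4, -0.2, -3.3]
opening: 0.0461
```

```bash
python3 - <<'E'
from h import *
go(488,-214.5,225,-6.2)
a=read_camera("scene")[:,:,::-1]; cv2.imwrite("pics/s3.png",a)
cv2.imwrite("pics/c4.png",cv2.convertScaleAbs(cv2.resize(a[20:220,310:450],None,fx=3,fy=3,interpolation=cv2.INTER_CUBIC),alpha=1.8,beta=20))
E
```

```text
t 9.63 tcp [540.6 219.8 227.8] yaw -15.49 tilt [ 1.3e-03  5.0e-04 -1.0e+00] F [ 0.4 -0.2 -3.3] T [ 0.   -0.11 -0.03] open 46.1
  shift [-432.6   65.4    2.6] turn -0.1622
```

View pics/c4.png

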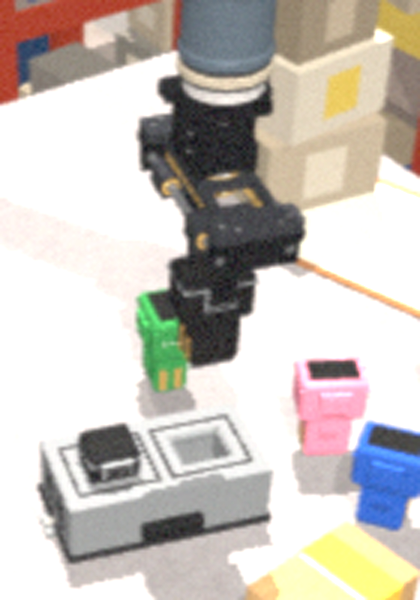

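Pack held clear (crop 205,310); tall bay now empty, short pack still clipped. I'll carry it over the lamp and then measure the empty bay's centre to get the in-hand offset.

Emit:
{"name": "carry_out", "arguments": {
  "motion": [
    [[-15,2,0,0],[-24,4,0,0],[-30,4.5,0,0],[-30,4.5,0,0],[-30,4.5,0,0],[-30,4.5,0,0],[-30,4.5,0,0],[-30,4.5,0,0]]
  ]
}}

```text
t: 10.35
tcp_pos: [0.5129, -0.0017, 0.2265]
ee_rot: [0.796, 0.605, -0.0, 0.0]
wrist_force: [1.0, -0.5, -2.8]
opening: 0.0457
```

Emit:
{"name": "carry_out", "arguments": {
  "motion": [
    [[-30,4.5,0,0],[-30,4.5,0,0],[-30,4.5,0,0],[-30,4.5,0,0],[-30,4.5,0,0],[-30,4.5,0,0],[-22,4,0,0],[-12,2,0,0]]
  ]
}}

```text
t: 11.02
tcp_pos: [0.4871, -0.2191, 0.2262]
ee_rot: [0.797, 0.603, -0.001, 0.0]
wrist_force: [-1.1, 0.2, -3.5]
opening: 0.046
```

Emit:
{"name": "carry_out", "arguments": {
  "motion": [
    [[0,0,0,-0.04],[0,0,0,-0.04],[0,0,0,-0.04],[0,0,0,-0.042],[0,0,0,0],[0,0,0,0],[0,0,0,0],[0,0,0,0]]
  ]
}}

```text
t: 11.68
tcp_pos: [0.4882, -0.215, 0.2265]
ee_rot: [0.744, 0.668, 0.0, -0.0]
wrist_force: [-0.5, -0.2, -4.2]
opening: 0.0457
```

```bash
python3 - <<'E'
from h import *
go(488,-214.5,140,-6.2)
cv2.imwrite("pics/top4.png",read_camera("top")[:,:,::-1]);cv2.imwrite("pics/scene4.png",read_camera("scene")[:,:,::-1])
for n,f,(x0,y0,x1,y1) in(("top","top4",(200,172,308,258)),("scene","s3",(315,145,405,210)),("scene","scene4",(315,145,405,210))):
    im=cv2.imread(f"pics/{f}.png")
    g=cv2.resize(cv2.cvtColor(im,cv2.COLOR_BGR2GRAY)[y0:y1,x0:x1],None,fx=6,fy=6,interpolation=cv2.INTER_CUBIC)
    th=cv2.adaptiveThreshold(cv2.GaussianBlur(g,(0,0),2),255,cv2.ADAPTIVE_THRESH_MEAN_C,cv2.THRESH_BINARY_INV,61,6)
    for c in cv2.findContours(th,cv2.RETR_CCOMP,cv2.CHAIN_APPROX_NONE)[0]:
        P=ray(n,c[:,0]/6+[x0,y0]-np.array([.417,.417]),.064)*1000
        r=cv2.minAreaRect(P.astype(np.float32))
        if 30<min(r[1]) and max(r[1])<110: print(f,np.round(r[0],1),np.round(r[1],1),round(r[2],1))
E
```

```text
t 11.68 tcp [ 488.2 -215.   226.5] yaw -6.22 tilt [-0.e+00  1.e-04 -1.e+00] F [-0.5 -0.2 -4.2] T [ 0.03 -0.13  0.02] open 45.7
  shift [ 0.5 -0.2 86.5] turn -0.0004
top4 [517.8 137. ] [55.3 51.7] 75.7
top4 [519.3 136.6] [38.1 31.2] 75.2
top4 [518.2 134.7] [82.2 77.3] 74.6
top4 [516.8 135.5] [74.1 65.1] 74.3
top4 [539.6 221.7] [48.6 40. ] 73.9
top4 [541.  222.3] [82.8 74.3] 74.4
top4 [540.9 222.2] [73.5 64.5] 74.5
s3 [516.3 134.5] [82.1 77.2] 74.8
s3 [543.  220.1] [48.7 38.1] 74.2
s3 [504.9 145.1] [64.  78.5] 73.4
s3 [539.9 222.4] [84.4 77.3] 74.2
s3 [541.5 221.2] [73.1 65.4] 74.3
s3 [458.1 236. ] [56.3 64.5] 67.7
scene4 [543.2 220.3] [48.4 37.6] 73.8
scene4 [509.4 135.7] [82.  91.1] 76.0
scene4 [539.5 222.4] [84.7 78.1] 74.3
scene4 [540.8 221.3] [72.9 64. ] 74.1
scene4 [459.1 235.9] [55.5 65.4] 65.8
```

Emit:
{"name": "carry_out", "arguments": {
  "motion": [
    [[-1.8,-0.1,8,0],[0,0,14,0],[0,0,16,0],[0,0,16,0],[0,0,16,0],[0,0,14,0],[0,0,10,0],[0,0,4,0]]
  ]
}}

```text
t: 12.45
tcp_pos: [0.4866, -0.2169, 0.1265]
ee_rot: [0.744, 0.668, -0.001, -0.001]
wrist_force: [-0.2, 0.4, -3.3]
opening: 0.0458
```

Emit:
{"name": "carry_out", "arguments": {
  "motion": [
    [[0,0,0,0],[0,0,0,0],[0,0,2,0],[0,0,2,0],[0,0,2,0],[0,0,2,0],[0,0,0,0],[0,0,0,0]]
  ]
}}

```text
t: 13.12
tcp_pos: [0.4878, -0.2171, 0.1204]
ee_rot: [0.744, 0.668, -0.0, -0.0]
wrist_force: [-0.3, -0.4, -3.9]
opening: 0.046
```

```bash
python3 - <<'E'
from h import *
go(487.9,-216.8,100,-6.2)
a=read_camera("scene")[:,:,::-1]; cv2.imwrite("pics/s5.png",a)
cv2.imwrite("pics/c5.png",cv2.convertScaleAbs(cv2.resize(a[130:260,180:320],None,fx=4,fy=4,interpolation=cv2.INTER_CUBIC),alpha=1.8,beta=20))
E
```

```text
t 13.12 tcp [ 487.8 -217.1  120.4] yaw -6.22 tilt [-1.e-04 -0.e+00 -1.e+00] F [-0.3 -0.4 -3.9] T [-0.01 -0.13 -0.01] open 46.0
  shift [ 0.4  0.1 20.4] turn -0.0003
```

View pics/c5.png

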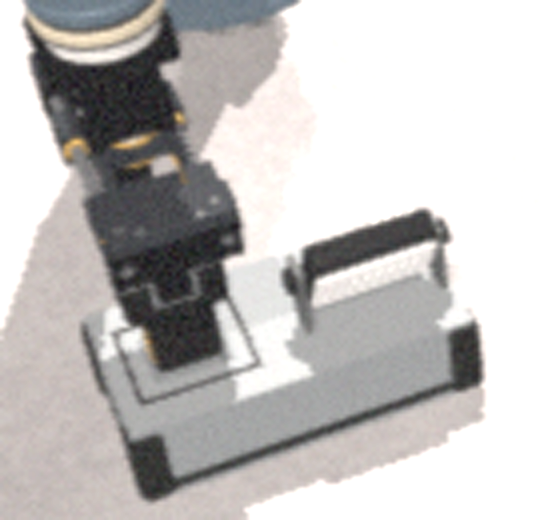

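The stem foot (crop 185,350) sits centred in the bay outline at rim height, with no contact force. Inserting in small steps.

Emit:
{"name": "carry_out", "arguments": {
  "motion": [
    [[0.2,0,1,0],[0.2,0,1,0],[0,0,1,0],[0,0,1,0],[0,0,1,0],[0,0,1,0],[0,0,0,0],[0,0,0,0]]
  ]
}}

```text
t: 13.83
tcp_pos: [0.4878, -0.2167, 0.1144]
ee_rot: [0.744, 0.668, -0.0, -0.0]
wrist_force: [-0.0, 0.1, -3.2]
opening: 0.046
```

Emit:
{"name": "carry_out", "arguments": {
  "motion": [
    [[0,0,1,0],[0,0,1,0],[0,0,1,0],[0,0,1,0],[0,0,1,0],[0,0,1,0],[0,0,0,0],[0,0,0,0]]
  ]
}}

```text
t: 14.5
tcp_pos: [0.4878, -0.2167, 0.1084]
ee_rot: [0.744, 0.668, -0.0, -0.0]
wrist_force: [0.6, -0.3, -3.3]
opening: 0.046
```

```bash
python3 -c "
from h import *
go(487.9,-216.8,70,-6.2)"
```

```text
t 14.5 tcp [ 487.8 -216.7  108.4] yaw -6.22 tilt [-1.e-04 -0.e+00 -1.e+00] F [ 0.6 -0.3 -3.3] T [-0.01 -0.09  0.01] open 46.0
  shift [-0.1  0.1 38.4] turn -0.0003
```

Emit:
{"name": "carry_out", "arguments": {
  "motion": [
    [[0,0,1.5,0],[0,0,1.5,0],[0,0,1.5,0],[0,0,1.5,0],[0,0,1.5,0],[0,0,1.5,0],[0,0,1,0],[0,0,0,0]]
  ]
}}

```text
t: 15.17
tcp_pos: [0.4877, -0.2167, 0.0982]
ee_rot: [0.744, 0.668, -0.0, -0.0]
wrist_force: [-0.2, -0.4, -3.3]
opening: 0.0455
```

Emit:
{"name": "carry_out", "arguments": {
  "motion": [
    [[0,0,2,0],[0,0,2,0],[0,0,2,0],[0,0,2,0],[0,0,2,0],[0,0,2,0],[0,0,2,0],[0,0,0,0]]
  ]
}}

```text
t: 15.83
tcp_pos: [0.4876, -0.2166, 0.084]
ee_rot: [0.744, 0.668, -0.0, -0.0]
wrist_force: [-0.0, 0.8, -3.9]
opening: 0.046
```

```bash
python3 -c "
from h import *
go(487.9,-216.8,70,-6.2)"
```

```text
t 15.83 tcp [ 487.6 -216.6   84. ] yaw -6.21 tilt [-8.e-04  3.e-04 -1.e+00] F [-0.   0.8 -3.9] T [-0.03 -0.09  0.  ] open 46.0
  shift [-0.2  0.4 14. ] turn -0.0002
```

Emit:
{"name": "carry_out", "arguments": {
  "motion": [
    [[0,0,1.5,0],[0,0,1.5,0],[0,0,1.5,0],[0,0,1.5,0],[0,0,1,0],[0,0,1,0],[0,0,1,0],[0,0,0,0]]
  ]
}}

```text
t: 16.5
tcp_pos: [0.488, -0.2168, 0.0756]
ee_rot: [0.744, 0.668, 0.0, 0.0]
wrist_force: [0.0, 0.2, -3.9]
opening: 0.0456
```

Emit:
{"name": "carry_out", "arguments": {
  "motion": [
    [[0,0,1,0],[0,0,1,0],[0,0,1,0],[0,0,0.5,0],[0,0,0,0],[0,0,0,0],[0,0,0,0],[0,0,0,0]]
  ]
}}

```text
t: 17.17
tcp_pos: [0.4881, -0.2169, 0.073]
ee_rot: [0.744, 0.668, -0.0, 0.0]
wrist_force: [-1.7, 1.6, 6.5]
opening: 0.0454
```

```bash
python3 -c "
from h import *
go(487.9,-216.8,70,-6.2)"
```

```text
t 17.17 tcp [ 488.1 -216.9   73. ] yaw -6.22 tilt [ 4.e-04 -8.e-04 -1.e+00] F [-1.7  1.6  6.5] T [0.21 0.64 0.03] open 45.4
  shift [ 0.1 -0.2  3. ] turn -0.0004
```

Emit:
{"name": "carry_out", "arguments": {
  "motion": [
    [[0,0,0.5,0],[0,0,0.5,0],[0,0,0.5,0],[0,0,0.5,0],[0,0,0,0],[0,0,0,0],[0,0,0,0],[0,0,0,0]]
  ]
}}

```text
t: 17.83
tcp_pos: [0.4881, -0.2168, 0.0712]
ee_rot: [0.744, 0.668, -0.0, 0.0]
wrist_force: [-3.3, 0.2, 7.9]
opening: 0.0457
```

Emit:
{"name": "carry_out", "arguments": {
  "motion": [
    [[0,0,0.5,0],[0,0,0.5,0],[0,0,0,0],[0,0,0,0],[0,0,0,0],[0,0,0,0],[0,0,0,0],[0,0,0,0]]
  ]
}}

```text
t: 18.5
tcp_pos: [0.4881, -0.2169, 0.0703]
ee_rot: [0.744, 0.668, -0.0, 0.0]
wrist_force: [-3.2, 1.8, 9.7]
opening: 0.0462
```

```bash
python3 -c "
from h import *
go(487.9,-216.8,70,-6.2)"
```

```text
t 18.5 tcp [ 488.1 -216.9   70.3] yaw -6.22 tilt [ 3.e-04 -9.e-04 -1.e+00] F [-3.2  1.8  9.7] T [ 0.25  0.78 -0.02] open 46.2
  shift [ 0.1 -0.2  0.3] turn -0.0004
```

One more millimetre to feel the shoulder meet the rim, then I'll ease the jaws open to let the catches out.

Emit:
{"name": "carry_out", "arguments": {
  "motion": [
    [[0,0,0.5,0],[0,0,0.5,0],[0,0,0,0],[0,0,0,0],[0,0,0,0],[0,0,0,0],[0,0,0,0],[0,0,0,0]]
  ]
}}

```text
t: 19.17
tcp_pos: [0.4881, -0.2169, 0.07]
ee_rot: [0.744, 0.668, -0.0, 0.001]
wrist_force: [-4.9, 1.7, 13.8]
opening: 0.0459
```

Emit:
{"name": "carry_out", "arguments": {
  "motion": [
    [[0,0,0,0],[0,0,0,0],[0,0,0,0],[0,0,0,0],[0,0,0,0],[0,0,0,0],[0,0,0,0],[0,0,0,0]]
  ],
  "claw": 0.6
}}

```text
t: 19.83
tcp_pos: [0.4878, -0.2167, 0.0678]
ee_rot: [0.744, 0.668, -0.0, -0.0]
wrist_force: [-0.7, 0.4, -0.8]
opening: 0.0693
```

```bash
python3 - <<'E'
from h import *
go(487.9,-216.8,140,-6.2)
E
```

```text
t 19.83 tcp [ 487.8 -216.7   67.8] yaw -6.21 tilt [-1.e-04  1.e-04 -1.e+00] F [-0.7  0.4 -0.8] T [-0.03 -0.13  0.06] open 69.3
  shift [ -0.1   0.1 -72.2] turn -0.0002
```

Emit:
{"name": "carry_out", "arguments": {
  "motion": [
    [[0,0,-4,0],[0,0,-10,0],[0,0,-12,0],[0,0,-12,0],[0,0,-12,0],[0,0,-12,0],[0,0,-8,0],[0,0,0,0]]
  ],
  "claw": 1
}}

```text
t: 20.5
tcp_pos: [0.4893, -0.2172, 0.1405]
ee_rot: [0.744, 0.668, 0.001, 0.002]
wrist_force: [0.2, -0.4, -0.4]
opening: 0.0869
```

Emit:
{"name": "carry_out", "arguments": {
  "motion": [
    [[2,0,0,0],[0,0,0,0],[0,0,0,0],[0,0,0,0],[0,0,0,0],[0,0,0,0],[0,0,0,0],[0,0,0,0]]
  ],
  "claw": -1
}}

```text
t: 21.17
tcp_pos: [0.4881, -0.2147, 0.1378]
ee_rot: [0.744, 0.668, -0.0, -0.0]
wrist_force: [0.4, -0.9, 1.5]
opening: 0.0415
```

```bash
python3 - <<'E'
from h import *
go(488.2,-214.5,111.5,-6.2)
a=read_camera("scene")[:,:,::-1]; cv2.imwrite("pics/s6.png",a)
cv2.imwrite("pics/c6.png",cv2.convertScaleAbs(cv2.resize(a[130:260,180:320],None,fx=4,fy=4,interpolation=cv2.INTER_CUBIC),alpha=2,beta=20))
y=np.radians(-6.2);ex=np.array([np.cos(y),np.sin(y)]);ey=np.array([-ex[1],ex[0]])
for h in(111.5,115): print(h,((proj("scene",[np.r_[np.array([488.2,-214.5])+s*23*ex+q*33*ey,h]/1e3 for s,q in((1,-1),(1,1),(-1,1),(-1,-1))])-[180,130])*4).round(0).tolist())
E
```

```text
t 21.17 tcp [ 488.1 -214.7  137.8] yaw -6.21 tilt [-1.e-04  1.e-04 -1.e+00] F [ 0.4 -0.9  1.5] T [-0.05 -0.07 -0.01] open 41.5
  shift [ 0.2  0.1 26.3] turn -0.0003
111.5 [[130.0, 336.0], [233.0, 303.0], [211.0, 257.0], [111.0, 289.0]]
115 [[129.0, 333.0], [232.0, 299.0], [211.0, 253.0], [109.0, 285.0]]
```

View pics/c6.png

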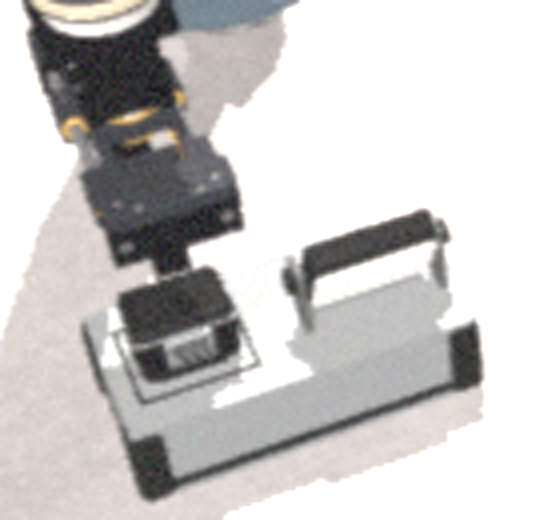

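The cap front edge (crop 130,340 to 235,308) fits the clipped height better than the raised one, but I can't be sure from this. I'll feel the top with closed fingers: contact at 111.5 means clipped, at 114–116 unlatched.

Emit:
{"name": "carry_out", "arguments": {
  "motion": [
    [[0,0,0,0],[0,0,0,0],[0,0,0,0],[0,0,5,0],[0,0,5,0],[0,0,5,0],[0,0,4,0],[0,0,0,0]]
  ]
}}

```text
t: 21.88
tcp_pos: [0.4873, -0.2145, 0.1177]
ee_rot: [0.744, 0.668, -0.0, -0.001]
wrist_force: [0.1, -0.5, 0.6]
opening: 0.0005
```

Emit:
{"name": "carry_out", "arguments": {
  "motion": [
    [[0,0,1,0],[0,0,1,0],[0,0,1,0],[0,0,1,0],[0,0,0,0],[0,0,0,0],[0,0,0,0],[0,0,0,0]]
  ]
}}

```text
t: 22.55
tcp_pos: [0.4882, -0.2148, 0.1151]
ee_rot: [0.744, 0.668, 0.0, 0.0]
wrist_force: [0.1, -0.1, 0.3]
opening: 0.0008
```

Emit:
{"name": "carry_out", "arguments": {
  "motion": [
    [[0,0,1,0],[0,0,1,0],[0,0,0,0],[0,0,0,0],[0,0,0,0],[0,0,0,0],[0,0,0,0],[0,0,0,0]]
  ]
}}

```text
t: 23.22
tcp_pos: [0.4881, -0.2148, 0.113]
ee_rot: [0.744, 0.668, 0.0, 0.0]
wrist_force: [0.2, 0.6, 0.6]
opening: 0.0004
```

No contact at 113.0 mm, so the pack isn't raised. Next is a firm square push of 15–20 N.

Emit:
{"name": "carry_out", "arguments": {
  "motion": [
    [[0,0,0.5,0],[0,0,0.5,0],[0,0,0.5,0],[0,0,0.5,0],[0,0,0,0],[0,0,0,0],[0,0,0,0],[0,0,0,0]]
  ]
}}

```text
t: 23.88
tcp_pos: [0.4881, -0.2147, 0.111]
ee_rot: [0.744, 0.668, 0.0, 0.0]
wrist_force: [0.0, 0.2, 0.8]
opening: 0.0004
```

Emit:
{"name": "carry_out", "arguments": {
  "motion": [
    [[0,0,0.5,0],[0,0,0.5,0],[0,0,0.5,0],[0,0,0,0],[0,0,0,0],[0,0,0,0],[0,0,0,0],[0,0,0,0]]
  ]
}}

```text
t: 24.55
tcp_pos: [0.4881, -0.2148, 0.1095]
ee_rot: [0.744, 0.668, 0.0, 0.0]
wrist_force: [1.2, -0.1, -0.3]
opening: 0.0004
```

Emit:
{"name": "carry_out", "arguments": {
  "motion": [
    [[0,0,0.5,0],[0,0,0.5,0],[0,0,0.5,0],[0,0,0,0],[0,0,0,0],[0,0,0,0],[0,0,0,0],[0,0,0,0]]
  ]
}}

```text
t: 25.22
tcp_pos: [0.4881, -0.2147, 0.108]
ee_rot: [0.744, 0.668, 0.0, 0.0]
wrist_force: [1.1, 0.5, 0.4]
opening: 0.0008
```

Emit:
{"name": "carry_out", "arguments": {
  "motion": [
    [[0,0,0.5,0],[0,0,0.5,0],[0,0,0,0],[0,0,0,0],[0,0,0,0],[0,0,0,0],[0,0,0,0],[0,0,0,0]]
  ]
}}

```text
t: 25.88
tcp_pos: [0.4881, -0.2147, 0.107]
ee_rot: [0.744, 0.668, 0.0, 0.0]
wrist_force: [0.6, 0.2, -0.5]
opening: 0.0003
```

```bash
python3 - <<'E'
from h import *
a=read_camera("scene")[:,:,::-1]; cv2.imwrite("pics/s7.png",a)
cv2.imwrite("pics/c7.png",cv2.convertScaleAbs(cv2.resize(a[165:240,190:260],None,fx=8,fy=8,interpolation=cv2.INTER_CUBIC),alpha=2.5,beta=20))
b=cv2.imread("pics/s6.png"); print(cv2.absdiff(a[195:240,205:245],b[195:240,205:245]).mean())
t=read_state()["tcp_pos"]; print(((proj("scene",[t,t+[0,0,.02]])-[190,165])*8).round())
E
```

```text
9.11
[[265. 322.]
 [253. 276.]]
```

View pics/c7.png

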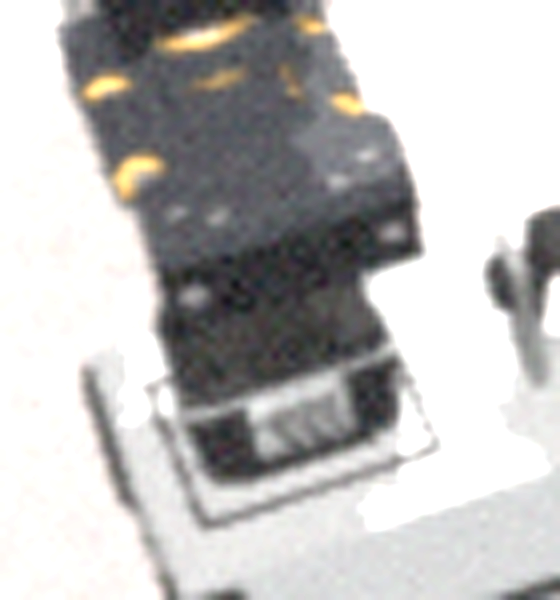

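The pack looks seated: its shoulder is close to the rim and the button (crop 300,415) is visible. The fingertips are hidden by the gripper. Still no contact, so I'll keep feeling downward gently.

Emit:
{"name": "carry_out", "arguments": {
  "motion": [
    [[0,0,0.5,0],[0,0,0.5,0],[0,0,0.5,0],[0,0,0,0],[0,0,0,0],[0,0,0,0],[0,0,0,0],[0,0,0,0]]
  ]
}}

```text
t: 26.6
tcp_pos: [0.4881, -0.2148, 0.1055]
ee_rot: [0.744, 0.668, 0.0, 0.0]
wrist_force: [-0.1, -0.1, -0.1]
opening: 0.0004
```

Emit:
{"name": "carry_out", "arguments": {
  "motion": [
    [[0,0,0.5,0],[0,0,0.5,0],[0,0,0.5,0],[0,0,0,0],[0,0,0,0],[0,0,0,0],[0,0,0,0],[0,0,0,0]]
  ]
}}

```text
t: 27.27
tcp_pos: [0.4881, -0.2148, 0.104]
ee_rot: [0.744, 0.668, 0.0, 0.0]
wrist_force: [-0.5, 0.4, 0.4]
opening: 0.0006
```

Emit:
{"name": "carry_out", "arguments": {
  "motion": [
    [[0,0,0.5,0],[0,0,0.5,0],[0,0,0.5,0],[0,0,0,0],[0,0,0,0],[0,0,0,0],[0,0,0,0],[0,0,0,0]]
  ]
}}

```text
t: 27.93
tcp_pos: [0.4881, -0.2148, 0.1025]
ee_rot: [0.744, 0.668, 0.0, 0.0]
wrist_force: [-1.3, 0.5, -0.3]
opening: 0.0004
```

Emit:
{"name": "carry_out", "arguments": {
  "motion": [
    [[0,0,0.5,0],[0,0,0.5,0],[0,0,0.5,0],[0,0,0,0],[0,0,0,0],[0,0,0,0],[0,0,0,0],[0,0,0,0]]
  ]
}}

```text
t: 28.6
tcp_pos: [0.4881, -0.2148, 0.101]
ee_rot: [0.744, 0.668, 0.0, 0.0]
wrist_force: [-0.5, 0.5, 0.1]
opening: 0.0003
```

```bash
python3 - <<'E'
from h import *
go(488.2,-214.5,111.5,-6.2)
y=np.radians(-6.2);ex=np.array([np.cos(y),np.sin(y)]);ey=np.array([-ex[1],ex[0]])
# cap front-top edge line & button predicted in c6/c7 crops
for h in(110,111.5,115):
  P=[np.r_[np.array([488.2,-214.5])+23*ex+q*33*ey,z]/1e3 for q in(-.9,.9) for z in(h,h-46)]+[np.r_[np.array([488.2,-214.5])+28*ex,h-21]/1e3]
  q=proj("scene",P); print(h,((q-[190,165])*8).round().tolist())
E
```

```text
t 28.6 tcp [ 488.1 -214.8  101. ] yaw -6.22 tilt [ 1.e-04 -1.e-04 -1.e+00] F [-0.5  0.5  0.1] T [-0.02 -0.12  0.01] open 0.3
  shift [  0.3   0.1 -10.5] turn -0.0003
110 [[191.0, 393.0], [219.0, 493.0], [377.0, 332.0], [399.0, 432.0], [301.0, 419.0]]
111.5 [[190.0, 390.0], [218.0, 490.0], [376.0, 328.0], [398.0, 429.0], [300.0, 416.0]]
115 [[188.0, 382.0], [216.0, 482.0], [374.0, 321.0], [397.0, 421.0], [298.0, 408.0]]
```

```bash
python3 - <<'E'
from h import *
y=np.radians(-6.2);ex=np.array([np.cos(y),np.sin(y),0])
t=np.array([.4881,-.2147,.1378])
print(((proj("scene",[t+ex*w+[0,0,z] for w in(.0207,.035) for z in(0,.01,.02,.07)])-[180,130])*4).round(0).tolist())
cv2.imwrite("pics/s8.png",read_camera("scene")[:,:,::-1])
f=lambda n:cv2.convertScaleAbs(cv2.resize(cv2.imread(n)[180:232,200:256],None,fx=7,fy=7,interpolation=cv2.INTER_CUBIC),alpha=4,beta=10)
cv2.imwrite("pics/c8.png",np.hstack([f("pics/s6.png"),f("pics/s8.png")]))
E
```

```text
[[173.0, 287.0], [170.0, 275.0], [167.0, 264.0], [152.0, 203.0], [180.0, 302.0], [177.0, 290.0], [174.0, 279.0], [159.0, 217.0]]
```

View pics/c8.png

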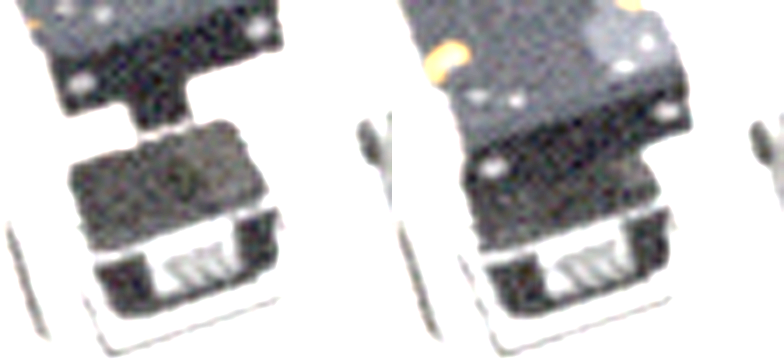

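The pack sits at clipped height in both crops (button at crop 195,270 and 590,270, unmoved). In the left crop the fingertip (165,130) shows well short of the projected TCP, so the real tips lie above it. I'll keep feeling down in small steps.

Emit:
{"name": "carry_out", "arguments": {
  "motion": [
    [[0,0,0.5,0],[0,0,0.5,0],[0,0,0.5,0],[0,0,0.5,0],[0,0,0.5,0],[0,0,0,0],[0,0,0,0],[0,0,0,0]]
  ]
}}

```text
t: 29.32
tcp_pos: [0.4881, -0.2148, 0.0985]
ee_rot: [0.744, 0.668, 0.0, 0.0]
wrist_force: [-0.8, 0.1, -0.4]
opening: 0.0002
```

Emit:
{"name": "carry_out", "arguments": {
  "motion": [
    [[0,0,0.5,0],[0,0,0.5,0],[0,0,0.5,0],[0,0,0.5,0],[0,0,0.5,0],[0,0,0,0],[0,0,0,0],[0,0,0,0]]
  ]
}}

```text
t: 29.98
tcp_pos: [0.4881, -0.2147, 0.096]
ee_rot: [0.744, 0.668, 0.0, 0.0]
wrist_force: [-0.3, 0.6, -0.3]
opening: 0.0009
```

Emit:
{"name": "carry_out", "arguments": {
  "motion": [
    [[0,0,0.5,0],[0,0,0.5,0],[0,0,0.5,0],[0,0,0.5,0],[0,0,0.5,0],[0,0,0.5,0],[0,0,0,0],[0,0,0,0]]
  ]
}}

```text
t: 30.65
tcp_pos: [0.4881, -0.2147, 0.0929]
ee_rot: [0.744, 0.668, -0.0, -0.0]
wrist_force: [-0.4, -0.6, 0.5]
opening: 0.0003
```

Emit:
{"name": "carry_out", "arguments": {
  "motion": [
    [[0,0,0.5,0],[0,0,0.5,0],[0,0,0.5,0],[0,0,0.5,0],[0,0,0.5,0],[0,0,0.5,0],[0,0,0,0],[0,0,0,0]]
  ]
}}

```text
t: 31.32
tcp_pos: [0.4881, -0.2148, 0.0911]
ee_rot: [0.744, 0.668, -0.0, 0.0]
wrist_force: [-3.2, 0.2, 8.4]
opening: 0.0008
```

Contact at about TCP 92 mm, so the tips end roughly at the stated grasp point. Increasing the push to 15–20 N.

Emit:
{"name": "carry_out", "arguments": {
  "motion": [
    [[0,0,0.5,0],[0,0,0.5,0],[0,0,0,0],[0,0,0,0],[0,0,0,0],[0,0,0,0],[0,0,0,0],[0,0,0,0]]
  ]
}}

```text
t: 31.98
tcp_pos: [0.4881, -0.2149, 0.0905]
ee_rot: [0.744, 0.668, -0.0, 0.0]
wrist_force: [-3.6, 1.1, 11.8]
opening: 0.0004
```

Emit:
{"name": "carry_out", "arguments": {
  "motion": [
    [[0,0,0.5,0],[0,0,0,0],[0,0,0,0],[0,0,0,0],[0,0,0,0],[0,0,0,0],[0,0,0,0],[0,0,0,0]]
  ]
}}

```text
t: 32.65
tcp_pos: [0.4882, -0.2149, 0.0905]
ee_rot: [0.744, 0.668, -0.0, 0.0]
wrist_force: [-4.9, 2.4, 15.3]
opening: 0.0002
```

Emit:
{"name": "carry_out", "arguments": {
  "motion": [
    [[0,0,0.5,0],[0,0,0,0],[0,0,0,0],[0,0,0,0],[0,0,0,0],[0,0,0,0],[0,0,0,0],[0,0,0,0]]
  ]
}}

```text
t: 33.32
tcp_pos: [0.4882, -0.2149, 0.0905]
ee_rot: [0.744, 0.668, -0.001, 0.0]
wrist_force: [-6.2, 1.4, 19.1]
opening: 0.0003
```

Emit:
{"name": "carry_out", "arguments": {
  "motion": [
    [[0,0,-0.5,0],[0,0,-1,0],[0,0,-1,0],[0,0,-1,0],[0,0,0,0],[0,0,0,0],[0,0,0,0],[0,0,0,0]]
  ]
}}

```text
t: 33.98
tcp_pos: [0.4884, -0.2149, 0.0919]
ee_rot: [0.744, 0.668, 0.0, 0.0]
wrist_force: [-0.6, 0.2, 5.4]
opening: 0.0005
```

```bash
python3 -c "
from h import *
go(488.2,-214.5,111.5,-6.2)"
```

```text
t 33.98 tcp [ 488.4 -214.9   91.9] yaw -6.22 tilt [ 5.e-04 -4.e-04 -1.e+00] F [-0.6  0.2  5.4] T [0.03 0.25 0.03] open 0.5
  shift [  0.3  -0.2 -19.6] turn -0.0003
```

Emit:
{"name": "carry_out", "arguments": {
  "motion": [
    [[0,0,-0.5,0],[0,0,-0.5,0],[0,0,-0.5,0],[0,0,0,0],[0,0,0,0],[0,0,0,0],[0,0,0,0],[0,0,0,0]]
  ]
}}

```text
t: 34.65
tcp_pos: [0.4881, -0.2148, 0.0929]
ee_rot: [0.744, 0.668, 0.0, 0.0]
wrist_force: [0.2, 0.2, -0.0]
opening: 0.0006
```

```bash
python3 -c "
from h import *
go(488.2,-214.5,111.5,-6.2)"
```

```text
t 34.65 tcp [ 488.1 -214.8   92.9] yaw -6.22 tilt [ 1.e-04 -0.e+00 -1.e+00] F [ 0.2  0.2 -0. ] T [-0.06 -0.05 -0.01] open 0.6
  shift [  0.3   0.1 -18.6] turn -0.0003
```

Force is zero at 92.9 mm, so the pack stays down within 1.5–2 mm of hard home: clipped. Retreating for a final look.

Emit:
{"name": "carry_out", "arguments": {
  "motion": [
    [[0,0,-5,0],[0,0,-15,0],[0,0,-20,0],[0,0,-20,0],[0,0,-20,0],[0,0,-20,0],[0,0,-20,0],[0,0,-10,0]]
  ]
}}

```text
t: 35.32
tcp_pos: [0.4893, -0.215, 0.2259]
ee_rot: [0.744, 0.668, 0.001, 0.002]
wrist_force: [-0.9, -0.0, 0.4]
opening: 0.0004
```

Emit:
{"name": "carry_out", "arguments": {
  "motion": [
    [[-15,0,0,0],[-25,0,0,0],[-30,0,0,0],[-30,0,0,0],[-30,0,0,0],[-30,0,0,0],[-25,0,0,0],[-10,0,0,0]]
  ]
}}

```text
t: 35.98
tcp_pos: [0.4649, -0.413, 0.2222]
ee_rot: [0.746, 0.666, -0.001, 0.0]
wrist_force: [-0.6, -0.9, -0.0]
opening: 0.0004
```

```bash
python3 - <<'E'
from h import *
go(488.2,-214.5,111.5,-6.2)
a=read_camera("scene")[:,:,::-1];b=read_camera("top")[:,:,::-1]; cv2.imwrite("pics/s9.png",a);cv2.imwrite("pics/t9.png",b)
f=lambda i,k:cv2.convertScaleAbs(cv2.resize(i,None,fx=k,fy=k,interpolation=cv2.INTER_CUBIC),alpha=2.2,beta=15)
o=np.zeros((600,800,3),np.uint8);o[:300,:400]=f(a[185:245,195:275],5);o[:300,400:]=f(b[200:260,395:475],5);o[300:,:480]=cv2.resize(a,(480,300))
cv2.imwrite("pics/c9.png",o)
A0=cv2.imread("pics/scene0.png")
for k,(x0,y0,x1,y1) in dict(filter=(330,235,375,285),carton=(385,195,452,250),ball=(240,285,272,322),short=(330,160,360,185)).items(): print(k,cv2.absdiff(a[y0:y1,x0:x1],A0[y0:y1,x0:x1]).mean().round(1))
y=np.radians(-6.2);ex=np.array([np.cos(y),np.sin(y)]);ey=np.array([-ex[1],ex[0]]);c=np.array([488.2,-214.5])
for w in(-28.5,-25,25,28.5): print(w,((proj("top",np.r_[c+w*ex,102.5]/1e3)-[395,200])*5).round(),((proj("scene",np.r_[c+w*ex,102.5]/1e3)-[195,185])*5).round())
E
```

```text
t 35.98 tcp [ 464.9 -413.   222.2] yaw -6.53 tilt [-0.0014 -0.0013 -1.    ] F [-0.6 -0.9 -0. ] T [-0.07 -0.06  0.01] open 0.4
  shift [200.1   0.7 110.4] turn -0.0058
filter 4.2
carton 3.8
ball 3.6
short 3.2
-28.5 [[199. 236.]] [[127.  71.]]
-25 [[200. 227.]] [[129.  76.]]
25 [[210. 107.]] [[157. 139.]]
28.5 [[210.  99.]] [[159. 144.]]
```

View pics/c9.png

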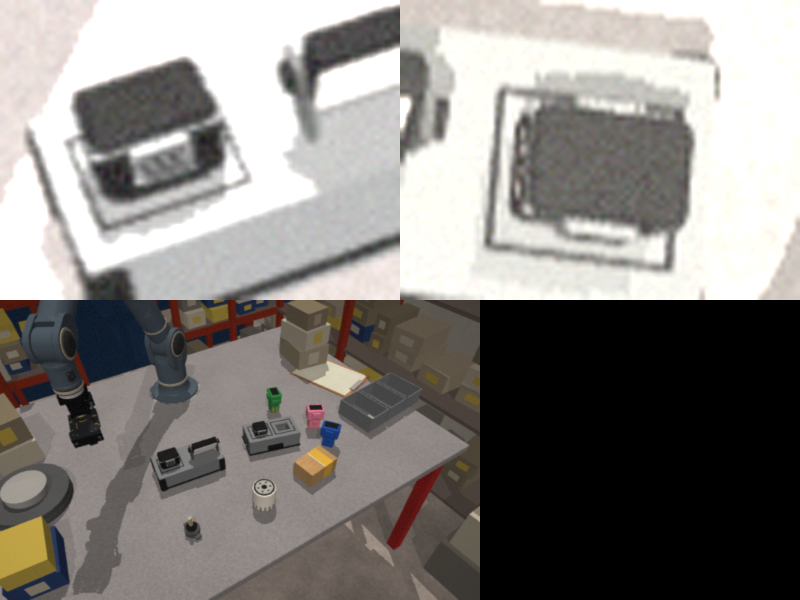

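The pack sits square in the light. Both buttons stand proud in the top view (crop 600,235 and 655,103), matching the predicted "out" positions. The short pack is still clipped and the bystanders haven't moved.

```bash
python3 -c "
from bench import *
print(ticket.sign_off(), read_state()['t'])"
```

```text
the job is handed in; nothing more can be done
the job is handed in; nothing more can be done
```

I moved the tall pack from the charger to the work light and handed the job in at about 36 s. I squeezed both buttons, held them in through the lift and the insertion, and released them once the pack was home. I then pushed on the top at up to 19 N to make sure both catches had sprung out.

**Seating:** The last checks agree that the pack is clipped. The push ended at a hard stop. After it, the pack stayed within about 2 mm of that stop with no upward force on the fingers, so the floor spring is not lifting it. In the final pictures the pack sits square and both buttons look fully out.

**Surroundings:** The short pack is still in the charger. The oil filter, carton and ball joint look unmoved in the before-and-after pictures. The wrist force readings after each move never exceeded about 20 N.

**Disagreement:** The closed fingertips touched the pack top about 19 mm later than the stated tip point implied. It seems the tips really end near the stated grasp point, so the pads probably held the upper part of the buttons. The buttons still went fully in, and both bays released and took the pack freely.

**Not tested:** I did not do a pull test on the catches.

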